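# Close a split module housing on its dowels and hold it shut

## Robot

A 6-joint arm with a two-finger parallel gripper is mounted at the origin on the work surface. World frame = base frame: x ahead of the robot, y to its left, z up, the work surface at z = 0. Lengths are in m, angles in rad, forces in N, time in s.
With the tool pointing down it reaches from about 0.35 to 0.775 m from the base axis. Payload 5.5 kg.
Tool frame: the origin (TCP) lies midway between the tips of the shut fingers; the grasp point (between the pads) lies 19 mm behind it; y points along the fingers, x is the direction in which the jaws open and shut, and the axes are right-handed (so a half turn about y gives the same grasp; the last joint's range is limited). The gripper opens to 85 mm and grips with 20 to 120 N. Pads are 22 mm wide; open, the fingers measure 114 mm over their backs; the gripper's body (76 mm by 85 mm) begins 54 mm behind the grasp point. The pads swing forward as they close: fully open they stand 13 mm farther back than shut.
Start: joints at [-1.35, 0.313, 0.046, 1.304, 0, 1.431], TCP at [0.203, -0.538, 0.231] pointing down, gripper open.
Joint ranges: [-2.76, 2.76], [-0.86, 1.69], [-1.03, 1.26], [-2.2, 2.34], [-1.47, 1.5], [-3.14, 3.14]. Speed limits (rad/s): [2.57, 2.57, 3.14, 3.14, 3.14, 3.14].

## Interface

Orientations are given as a unit quaternion [x, y, z, w].
In Python, from rig import env gives the robot as it stands.
- The arm moves only by the tool apply_moves, never from a script. Its arguments are lists of equal length, an entry for each row: "translation": the shift along the tool's x, y, z in m, a list of three; "twist": the turn about the tool's y in degrees. In form: {"translation": [[tx, ty, tz], ...], "twist": [twist, ...]}. A call has 1 to 10 rows; each row shifts and turns the commanded pose from where the row before left it, along the tool's axes as they then stand; what a row does not reach is not made up. A row lasts 1/8 s, in which the tool goes at most 62.5 mm and 10.7 degrees, less where a joint would pass 70% of its speed; a pose out of reach is approached as far as the arm can. A call with a gripper value outside its range is refused whole. "jaw" is the finger opening in m, from 0 to 0.0854, set as the call begins (left out, the last holds). The fingers move at their own pace and stop on an object; the grip force is fixed at half the most. Time passes only in rows, so rows that do not move let the fingers close. It gives the time, the measured TCP pose, the force and the opening at its end, in the units of the state.
- env.get_state(): the state, without advancing time (a new reading comes with each control period).
- env.grab_frame(name): name is "scene" or "top"; returns a dict with "color" (420x560x3 uint8, red, green, blue), "mtx" (3x3 intrinsics, pixels), "cam_to_world" (4x4, takes a point from camera to world coordinates). Camera axes: x right, y up, looking along -z (the intrinsics and any distortion apply to the point x, -y, -z); pixel columns grow to the right and rows downward; lengths in m; the calibration is good to about 2 mm. A picture is of the moment at which its call begins. There is no depth.
- env.hand_in(): hands the job in, once; it reports no verdict.
The state is a dict: "time_s": time; "qpos": joint angles; "joint_velocities": joint speeds; "effort": joint torques, N m; "ee_pos": TCP position; "tool_rot": TCP orientation; "contact_force": force on the tool from outside, world axes, zero at the start; "moment": the same for the moment, N m; "gripper_width": finger opening in m.
Only numpy, scipy, OpenCV 4.12 (cv2) and the standard library are available. Lean on these libraries where they do the work, as an engineer would, in place of code of your own. Each camera call takes 0.05 s, during which the arm holds its last target.

## Task

Get the split aluminium housing ready for its screws: lift the grey dust cover off the dowels of the lower half in the vice and lay it flat, handle up, in the shallow black tray, without dropping it. Then take the finned upper half, turn its lip to the connector end of the lower half, fit it on the two dowels and push it down against the spring contacts until the two flanges meet. Finish while still holding it pressed fully shut, do not let go, and leave the other things on the mat where they are.

Things in the scene. Friction and masses are not known exactly. Their poses are not given: they have to be found in the camera images.
- lower: Fixed. Low grey vice (170 x 136 mm, jaws along +y and -y up to 42 mm, clamping screw knob out to 94 mm on -y) with the lower half of an aluminium split housing in it, 150 mm (x) by 90 mm (y). Origin under the vice's centre, on the mat; z up. Its flat mating face is 50 mm above the origin. A black connector sticks out of its +x end, below the mating face (up to 91.7 mm from the centre).
- face (a point): Centre of the lower half's mating face (50 mm above lower's origin, same axes), over the open cavity (94 x 50 mm). When the housing is shut, upper's origin lies here with the same axes.
- contacts (a joint): Black strip with gold spring contacts in the cavity's middle, 60 mm along x, 12 mm along y, 4 mm proud of the mating face. Value in m: 0 up, growing as it is pressed down, 0.004 level with the face. Springy: 4.5 N when first touched, 10.5 N at 0.004. The upper half lying free on it stands about 4 mm open.
- dowel_big (a point): Foot (on the mating face) of the 10 mm steel dowel, at x +62, y +32 mm from face. It stands 14 mm up, the last 5 mm tapering to 5 mm.
- dowel_small (a point): Foot of the 6 mm steel dowel, at x -62, y -32 mm from face. It stands 14 mm up, the last 5 mm tapering to 3.6 mm.
- cover: Loose grey plastic dust cover, about 0.14 kg, 150 (x) by 90 mm (y), at the start on the mating face with the dowels through its holes (12 and 8 mm). Flange 3 mm thick, raised middle (104 x 60 mm) to 12 mm, on it a bow handle. Origin: centre of its underside; z up.
- cover_grip (a point): Middle of the cover's handle bar, 35 mm above the cover's underside. The bar is 70 mm along x, 10 mm wide in y, from 30 to 40 mm above the underside, on two posts at x -30 and +30 mm.
- upper: Loose upper half, about 0.28 kg, lying right way up on the mat left or right of the vice. Aluminium flange 150 (x) by 90 mm (y), 8 mm thick, raised middle (108 x 64 mm) to 18 mm, black heat sink on top. A 36 mm wide lip sticks out 13 mm at its +x end: it belongs above the connector. Origin: centre of the flat underside; z up. It fits one way round only.
- hole_big (a point): Centre, at the underside, of the through hole of 12 mm in the flange for the 10 mm dowel, at x +62, y +32 mm from upper's origin.
- hole_small (a point): Centre, at the underside, of the through hole of 8 mm for the 6 mm dowel, at x -62, y -32 mm from upper's origin.
- fins_top (a point): Middle of the top of the upper half's black finned heat sink, 44 mm above its underside. The sink is 76 mm along x, 44 mm wide in y, from 18 to 44 mm above the underside, a firm block that can be gripped across its 44 mm.
- tray: Fixed shallow black tray, 206 mm (x) by 152 mm (y) outside, walls 4 mm thick and 18 mm high, floor 4 mm thick, open on top and empty, on the other side of the vice from the upper half. Origin: centre of its underside, on the mat; z up.
- driver: Bystander, to be left alone: screwdriver, 170 mm, lying on the mat beyond the vice.
- tape: Bystander, to be left alone: roll of blue tape, 68 mm across, 19 mm high, lying between the robot and the vice.
- board: Bystander, to be left alone: small circuit board 76 x 56 mm with parts up to 28 mm high, lying between the robot and the vice.
- fan: Bystander, to be left alone: black cooling fan, 60 mm square, 25 mm thick, lying at the far side of the mat.
- jar: Bystander, to be left alone: glass beaker, 68 mm across, 62 mm high, standing at the far side of the mat.
- mug: Bystander, to be left alone: white mug, 76 mm across, 78 mm high, handle to its +y, standing far to the left.
- wrench: Bystander, to be left alone: wrench, 150 mm, lying far to the right.
Mind the look-alikes: they are no part of the job. Leave any turquoise look-alike of the cover alone. Leave any purple look-alike of the upper alone.

How it is judged:
By the outcome, as a careful person would: the job done as asked, in the order asked, and still so for the second after the job is handed in, while the arm keeps its last pose, push and grip.
It also fails if it takes over 67 s, if anything falls off the work surface, if the arm or the gripper's body presses on something with over 40 N, if the wrist force passes 120 N, or if a joint passes its speed limit or range.

## Working session

There is one attempt and no reset: what is moved stays moved. The work goes in short steps, Python scripts to look and compute and a tool call to move; the robot and the scene stay as the last step left them, time stands still between calls to the robot, and variables do not carry over. Pictures are saved under pics/ and viewed, and the job is handed in when it is done.

Besides the shell and the picture viewer there is one more tool, called by a JSON object that holds its "fn" and its "kwargs", one argument or row to a line. apply_moves: Moves the arm, as the interface text tells. Its arguments: {"type":"object","properties":{"translation":{"type":"array","items":{"type":"array","items":{"type":"number"}}},"twist":{"type":"array","items":{"type":"number"}},"jaw":{"type":"number"}},"required":["translation","twist"]}

```bash
mkdir -p pics; ls; python3 - <<'E'
from rig import env
import cv2,json
s=env.get_state()
print({k:(v.tolist() if hasattr(v,'tolist') else v) for k,v in s.items()})
for n in("scene","top"):
    f=env.grab_frame(n); cv2.imwrite(f"pics/{n}0.png",f["color"][:,:,::-1]); print(n,f["mtx"],f["cam_to_world"],[k for k in f])
E
```

```text
pics
{'time_s': 0.0, 'qpos': [-1.3495855689724032, 0.313968804479682, 0.04498582963952469, 1.303590353294575, 1.7921110102101966e-05, 1.4312112320259829], 'joint_velocities': [0.0007763320787803677, -0.00023251009317308102, 0.0005276697409895109, -0.0007356347503770907, 0.0005923007194587548, 0.0010996095470039437], 'effort': [-1.242272162471636e-05, -48.063472509384155, 29.852932691574097, 0.019477700698189437, -0.00017161503365059616, -1.5010885334731938e-06], 'ee_pos': [0.2028786287777319, -0.5374825578002157, 0.23042964048151982], 'tool_rot': [-0.5811660690232161, 0.40263321744334724, -0.4017177920982156, 0.5820268962333747], 'contact_force': [0.5536637208829782, 0.4524106970232341, 0.3112555410206496], 'moment': [0.05650196701789404, -0.00450262594012427, 0.03981065621600945], 'gripper_width': 0.08518400831514944}
scene [[466.43398949   0.         284.84829535]
 [  0.         466.43398949 209.13970546]
 [  0.           0.           1.        ]] [[-0.87425336 -0.32925985  0.35674783  0.98231709]
 [ 0.48517616 -0.61814617  0.61846536  0.79937631]
 [ 0.01688649  0.71378096  0.7001654   0.97031282]
 [ 0.          0.          0.          1.        ]] ['color', 'mtx', 'cam_to_world']
top [[390.23123978   0.         278.8574326 ]
 [  0.         390.23123978 209.44395585]
 [  0.           0.           1.        ]] [[ 0.01006157  0.99671053 -0.08041689  0.43269659]
 [-0.99992189  0.01062508  0.00658254  0.01128501]
 [ 0.00741532  0.08034438  0.99673958  1.31039967]
 [ 0.          0.          0.          1.        ]] ['color', 'mtx', 'cam_to_world']
```

View pics/scene0.png

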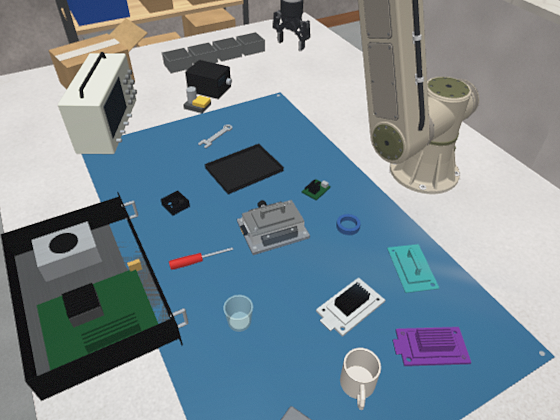

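View pics/top0.png

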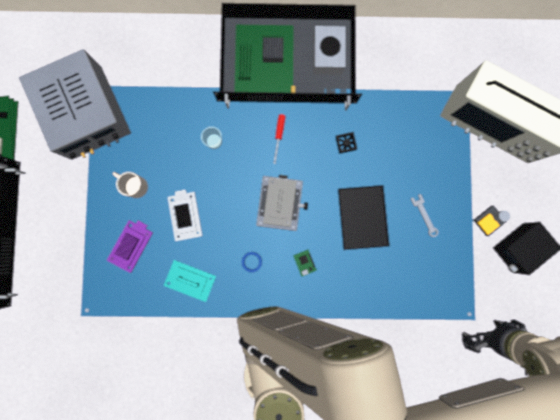

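```bash
cat > h.py <<'E'
import cv2,numpy as np
from scipy.spatial.transform import Rotation as R
def grab(n):
    from rig import env
    return env.grab_frame(n)
def px2w(f,uv,z):
    uv=np.atleast_2d(np.asarray(uv,float)); K=f["mtx"]; T=np.asarray(f["cam_to_world"])
    d=np.c_[(uv[:,0]-K[0][2])/K[0][0],-(uv[:,1]-K[1][2])/K[1][1],-np.ones(len(uv))]@T[:3,:3].T
    o=T[:3,3]; return o+d*((z-o[2])/d[:,2])[:,None]
def w2px(f,P):
    P=np.atleast_2d(P); T=np.asarray(f["cam_to_world"]);c=(P-T[:3,3])@T[:3,:3]
    K=f["mtx"]; return np.c_[K[0][0]*c[:,0]/-c[:,2]+K[0][2],K[1][1]*-c[:,1]/-c[:,2]+K[1][2]]
def tri(fs,uvs):
    A=np.zeros((3,3));b=np.zeros(3)
    for f,uv in zip(fs,uvs):
        T=np.asarray(f["cam_to_world"]);o=T[:3,3];d=px2w(f,uv,0)[0]-o;d/=np.linalg.norm(d)
        M=np.eye(3)-np.outer(d,d);A+=M;b+=M@o
    return np.linalg.solve(A,b)
def crop(f,box,s,name):
    x0,y0,x1,y1=box
    cv2.imwrite(f"pics/{name}.png",cv2.resize(f["color"][y0:y1,x0:x1,::-1],None,fx=s,fy=s,interpolation=cv2.INTER_CUBIC))
E
python3 - <<'E'
from h import *
import pickle
a=grab("scene");b=grab("top");pickle.dump((a,b),open("f0.pkl","wb"))
crop(a,(225,185,325,260),8,"s_low");crop(a,(305,265,405,340),8,"s_up")
crop(b,(245,165,325,240),8,"t_low");crop(b,(145,180,225,255),8,"t_up")
from rig import env
s=env.get_state();print(R.from_quat(s["tool_rot"]).as_matrix().round(3))
E
```

```text
[[ 0.353 -0.     0.936]
 [-0.936  0.001  0.353]
 [-0.001 -1.     0.   ]]
```

View pics/s_low.png

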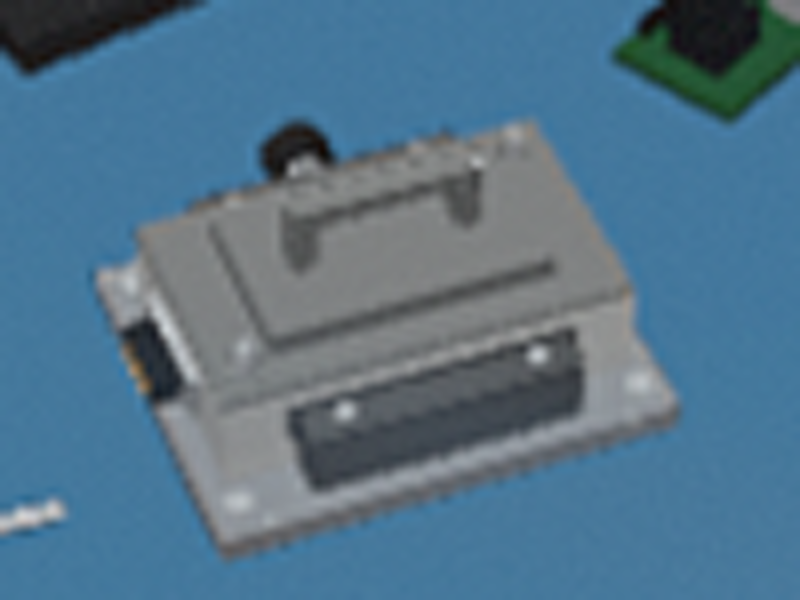

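View pics/s_up.png

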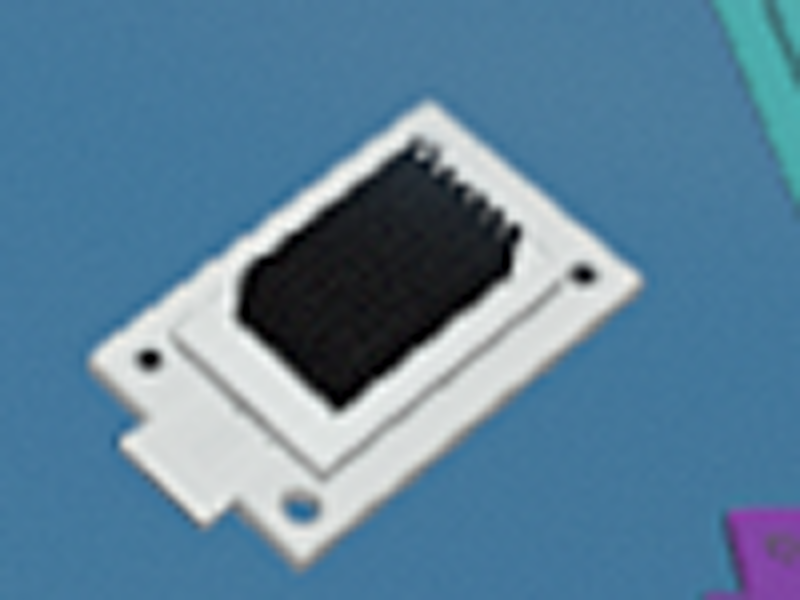

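View pics/t_low.png

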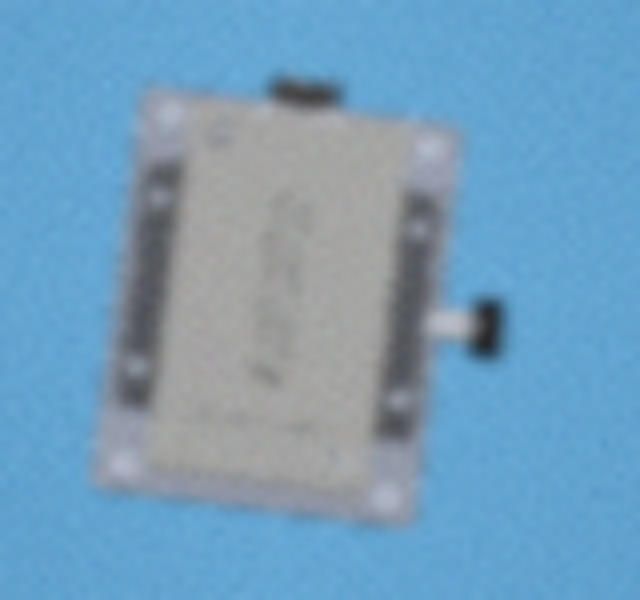

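View pics/t_up.png

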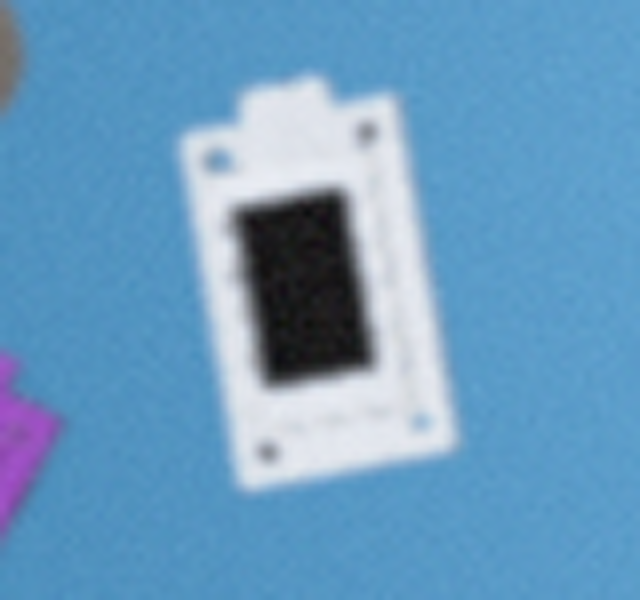

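```bash
python3 - <<'E'
from h import *
import pickle
a,b=pickle.load(open("f0.pkl","rb"))
def fr(box,pts): return np.array([[box[0]+(x+.5)/8-.5,box[1]+(y+.5)/8-.5] for x,y in pts])
S=(225,185);T=(245,165)
np.set_printoptions(precision=4,suppress=True)
# vice plate corners: (+x+y),(-x+y) both views
ps=fr(S,[(222,548),(680,412),(97,272)]); pt=fr(T,[(143,90),(97,488),(465,128),(412,522)])
for i,j in((0,0),(1,1),(2,2)): print("plate tri",tri((a,b),(ps[i],pt[j])))
for z in(.006,.01): 
    w=px2w(b,pt,z);print("plate top",z,w.mean(0)); e=w[0]-w[1];print(np.degrees(np.arctan2(e[1],e[0])),np.linalg.norm(e),np.linalg.norm(w[0]-w[2])); e=w[2]-w[3];print(np.degrees(np.arctan2(e[1],e[0])))
    print("scene",px2w(a,ps,z)[:,:2], "mid diag",px2w(a,ps[1:],z).mean(0))
# dowel tips z=.064
ds=px2w(a,fr(S,[(247,345),(515,133)]),.063);dt=px2w(b,fr(T,[(220,135),(337,457)]),.063)
for d in(ds,dt): e=d[0]-d[1];print("dowels",d[:,:2].tolist(),"mid",d.mean(0)[:2],"len",np.linalg.norm(e),"yaw",np.degrees(np.arctan2(e[1],e[0])-np.arctan2(64,124)))
# cover corners scene z=.053 : (+x-y),(-x-y),(-x+y)
c=px2w(a,fr(S,[(140,230),(537,123),(632,288)]),.053);e=c[0]-c[1];print("cover",c[:,:2].tolist(),"mid",(c[0]+c[2])[:2]/2,np.degrees(np.arctan2(e[1],e[0])),np.linalg.norm(e),np.linalg.norm(c[1]-c[2]))
# upper holes z=.008 + flange
U=(305,265);V=(145,180)
us=px2w(a,fr(U,[(302,507),(583,274),(148,358)]),.008);ut=px2w(b,fr(V,[(217,159),(268,452),(366,132),(420,420)]),.008)
print("up scene holes",us[:,:2].tolist(),"top",ut[:,:2].tolist(), ut.mean(0))
import itertools
cs=px2w(a,fr(U,[(300,565),(645,282),(428,100),(90,360)]),.008);ct=px2w(b,fr(V,[(180,140),(240,492),(458,446),(398,92)]),.008)
for q in(cs,ct): e=q[0]-q[1];g=q[3]-q[2];print("up corners mid",q.mean(0)[:2],np.linalg.norm(e),np.linalg.norm(q[1]-q[2]),np.degrees(np.arctan2(e[1],e[0])),np.degrees(np.arctan2(g[1],g[0])))
# mask based for top
m=cv2.inRange(b["color"],(205,205,205),(255,255,255));m[:185]=0;m[245:]=0;m[:,:150]=0;m[:,215:]=0
cn=max(cv2.findContours(m,0,1)[0],key=cv2.contourArea);print(cv2.minAreaRect(cn))
# black sink top z=.044
m=(b["color"].max(2)<70).astype('uint8');m[:190]=0;m[240:]=0;m[:,:165]=0;m[:,205:]=0
cn=max(cv2.findContours(m,0,1)[0],key=cv2.contourArea);r=cv2.minAreaRect(cn);print(r);print("sink top",px2w(b,r[0],.040))
# tray
m=(b["color"].max(2)<70).astype('uint8');m[:175]=0;m[260:]=0;m[:,:330]=0;m[:,400:]=0
cn=max(cv2.findContours(m,0,1)[0],key=cv2.contourArea);r=cv2.minAreaRect(cn);w=px2w(b,cv2.boxPoints(r),.018);print("tray",r,w.mean(0),w[:,:2].tolist())
E
```

```text
plate tri [0.6512 0.0586 0.0112]
plate tri [0.4832 0.0759 0.0085]
plate tri [ 0.6354 -0.0763  0.0141]
plate top 0.006 [0.5603 0.0008 0.006 ]
-5.756025226413202 0.1689761731789295 0.13681099959517584
-7.293857949252037
scene [[ 0.6501  0.054 ]
 [ 0.4821  0.0739]
 [ 0.6325 -0.0838]] mid diag [ 0.5573 -0.005   0.006 ]
plate top 0.01 [0.5599 0.0008 0.01  ]
-5.7560252264131995 0.16845800017780516 0.13639146253907278
-7.2938579492520335
scene [[ 0.6515  0.057 ]
 [ 0.4842  0.0769]
 [ 0.634  -0.0802]] mid diag [ 0.5591 -0.0016  0.01  ]
dowels [[0.6235160693605187, 0.02280615450234935], [0.49423081589219053, -0.024707057324673043]] mid [ 0.5589 -0.001 ] len 0.1377395442946192 yaw -7.12084808912773
dowels [[0.6237196567396452, 0.0258737096002808], [0.4943066062064332, -0.022399176593249043]] mid [0.559  0.0017] len 0.13812316673811523 yaw -6.843350105521803
cover [[0.627870679259918, -0.05230912557861345], [0.4793290894420261, -0.03462420884375195], [0.49132044524660934, 0.05236512336257382]] mid [0.5596 0.    ] -6.789504808879641 0.14959064203868447 0.08781193843512747
up scene holes [[0.5660
[... 372 characters left out ...]
618679754 11.596295896411176 12.117641871962576
up corners mid [0.5124 0.3176] 0.14959865361884161 0.09203776968074538 11.451257968892046 11.082504774542247
((184.1146697998047, 214.28440856933594), (47.632850646972656, 25.74401092529297), 80.13418579101562)
((182.5570526123047, 215.48995971679688), (20.85424041748047, 12.396685600280762), 79.99201965332031)
sink top [[0.5121 0.3163 0.04  ]]
tray ((363.2787170410156, 217.06556701660156), (59.934661865234375, 44.00037384033203), 84.80557250976562) [ 0.5152 -0.278   0.018 ] [[0.6068932535668112, -0.19631747797656993], [0.6219449701856724, -0.3431342834573493], [0.423180286512656, -0.35885423952976997], [0.4086386732784598, -0.213794210396328]]
```

Candidates for the cover are the grey one on the vice at scene (272,222) and the turquoise one at (413,268). For the upper half they are the white flange with black fins at scene (350,303) and the purple one at (432,345). By the description I choose the grey cover and the white and black upper. The crops confirm both: the cover's dowels and connector show, and the upper has its lip and big hole on the correct side. The tray is at top (363,217).

{"fn": "apply_moves", "kwargs": {
  "translation": [
    [0, 0, 0],
    [0, 0, 0],
    [0, 0, 0],
    [0, 0, 0],
    [0, 0, 0],
    [0, 0, 0],
    [0, 0, 0],
    [0, 0, 0],
    [0, 0, 0],
    [0, 0, 0]
  ],
  "twist": [-10, -10, -10, -10, -10, -10, -10, -10, -10, -10],
  "jaw": 0.05
}}

```text
time_s: 1.45
ee_pos: [0.2029, -0.5379, 0.2311]
tool_rot: [-0.681, -0.189, 0.189, 0.682]
contact_force: [-0.0, 0.4, 0.6]
gripper_width: 0.0501
```

{"fn": "apply_moves", "kwargs": {
  "translation": [
    [0, 0, 0],
    [0, 0, 0],
    [0, 0, 0],
    [0, 0, 0],
    [0, 0, 0],
    [0, 0, 0],
    [0, 0, 0]
  ],
  "twist": [-10, -10, -10, -10, -10, -2.4, 0]
}}

```text
time_s: 2.33
ee_pos: [0.203, -0.5379, 0.2311]
tool_rot: [-0.529, -0.469, 0.469, 0.53]
contact_force: [0.2, -0.7, -0.6]
gripper_width: 0.0499
```

```bash
cat >> h.py <<'E'
def go(x,y,z,yaw=None):
    from rig import env
    s=env.get_state();M=R.from_quat(s["tool_rot"]).as_matrix();p=np.array(s["ee_pos"])
    d=M.T@(np.array([x,y,z])-p); yw=np.degrees(np.arctan2(M[1,0],M[0,0]))
    print("t",round(s["time_s"],2),"pos",p.round(4),"yaw",yw.round(2),"tilt",M[2].round(4),"j",np.round(s["qpos"],2),"w",round(s["gripper_width"],4),"F",np.round(s["contact_force"],1),"M",np.round(s["moment"],2))
    print("tool delta mm",(d*1e3).round(1), "twist",None if yaw is None else round(-(yaw-yw),2))
E
python3 -c "
from h import *
go(.559,.0005,.2,83.1)"
```

```text
t 2.33 pos [ 0.203  -0.5379  0.2311] yaw 83.04 tilt [ 4.e-04 -1.e+00  1.e-04] j [-1.35  0.31  0.05  1.3   0.   -1.23] w 0.0499 F [ 0.2 -0.7 -0.6] M [-0.01 -0.04 -0.03]
tool delta mm [ 577.5   31.3 -288.2] twist -0.06
```

{"fn": "apply_moves", "kwargs": {
  "translation": [
    [0.048, 0, -0.024],
    [0.048, 0, -0.024],
    [0.048, 0, -0.024],
    [0.048, 0, -0.024],
    [0.048, 0, -0.024],
    [0.048, 0, -0.024],
    [0.048, 0, -0.024],
    [0.048, 0, -0.024],
    [0.048, 0, -0.024],
    [0.048, 0, -0.024]
  ],
  "twist": [0, 0, 0, 0, 0, 0, 0, 0, 0, 0]
}}

```text
time_s: 3.58
ee_pos: [0.5, -0.0889, 0.2314]
tool_rot: [0.53, 0.469, -0.469, -0.529]
contact_force: [1.4, -1.0, 0.4]
gripper_width: 0.0497
```

{"fn": "apply_moves", "kwargs": {
  "translation": [
    [0.048, 0.03, -0.024],
    [0.0495, 0.03, -0.024],
    [0, 0, 0],
    [0, 0, 0],
    [0, 0, 0]
  ],
  "twist": [0, 0, 0, 0, 0]
}}

```text
time_s: 4.2
ee_pos: [0.5586, -0.0007, 0.1723]
tool_rot: [0.53, 0.469, -0.468, -0.529]
contact_force: [-1.0, -0.1, 0.1]
gripper_width: 0.0502
```

```bash
python3 -c "
from h import *
go(.559,.0005,.068,83.1)
a=grab('scene');crop(a,(215,120,345,260),4,'s1');b=grab('top');crop(b,(225,145,345,240),6,'t1')"
```

```text
t 4.2 pos [ 0.5586 -0.0007  0.1723] yaw 82.97 tilt [-4.0e-04 -1.0e+00 -1.4e-03] j [-0.14  0.3  -0.11  1.15 -0.   -0.02] w 0.0502 F [-1.  -0.1  0.1] M [-0.04 -0.01  0.03]
tool delta mm [  1.2 104.3  -0.2] twist -0.13
```

View pics/s1.png

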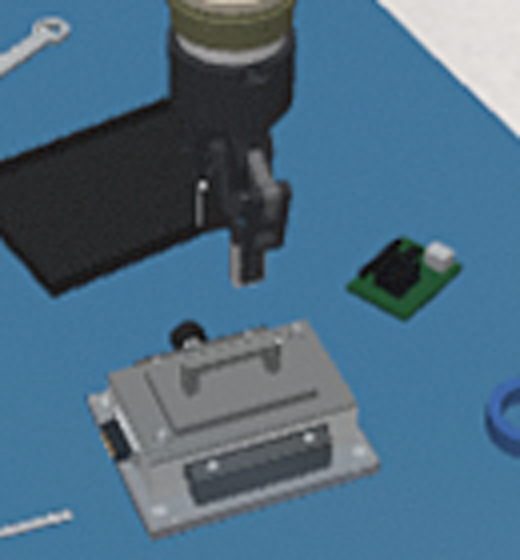

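The gripper is centred over the handle, with the fingertips at crop (245,275) and the bar at crop (230,360). I'll descend now.

{"fn": "apply_moves", "kwargs": {
  "translation": [
    [0.001, 0.03, 0],
    [0, 0.03, 0],
    [0, 0.02, 0],
    [0, 0.015, 0],
    [0, 0.009, 0],
    [0, 0, 0],
    [0, 0, 0]
  ],
  "twist": [0, 0, 0, 0, 0, 0, 0]
}}

```text
time_s: 5.18
ee_pos: [0.5592, 0.0012, 0.0681]
tool_rot: [0.53, 0.469, -0.469, -0.529]
contact_force: [0.5, 0.4, 0.1]
gripper_width: 0.0501
```

```bash
python3 -c "
from h import *
go(.559,.0005,.068,83.1)
a=grab('scene');crop(a,(215,150,345,260),5,'s2')"
```

```text
t 5.17 pos [0.5592 0.0012 0.0681] yaw 83.06 tilt [-1.0e-04 -1.0e+00 -1.3e-03] j [-0.14  0.38 -0.27  0.92 -0.   -0.02] w 0.0501 F [0.5 0.4 0.1] M [ 0.02 -0.02 -0.01]
tool delta mm [-0.8  0.1  0.1] twist -0.04
```

View pics/s2.png

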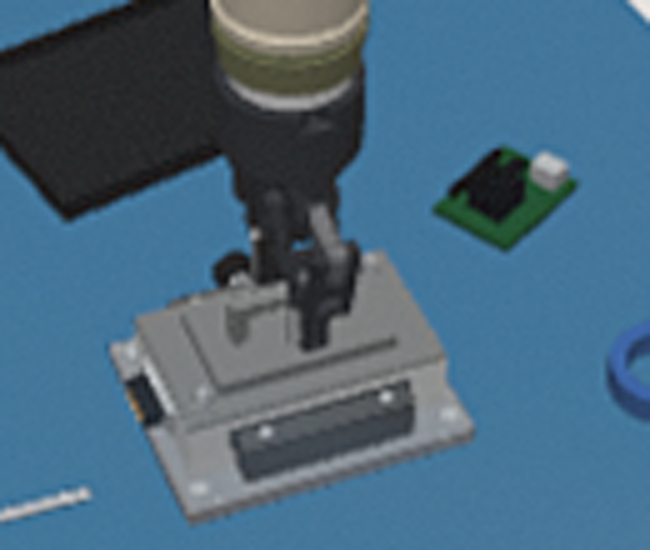

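The fingers straddle the bar. I'll close them.

{"fn": "apply_moves", "kwargs": {
  "translation": [
    [0, 0, 0],
    [0, 0, 0],
    [0, 0, 0],
    [0, 0, 0],
    [0, 0, 0],
    [0, 0, 0]
  ],
  "twist": [0, 0, 0, 0, 0, 0],
  "jaw": 0.0
}}

```text
time_s: 5.98
ee_pos: [0.5589, 0.0014, 0.0678]
tool_rot: [0.53, 0.469, -0.469, -0.529]
contact_force: [-0.7, 0.8, 6.7]
gripper_width: 0.0084
```

```bash
python3 -c "
from h import *
go(.559,.0005,.068,83.1)"
```

```text
t 5.97 pos [0.5589 0.0014 0.0678] yaw 83.08 tilt [-0.e+00 -1.e+00 -8.e-04] j [-0.14  0.38 -0.27  0.91 -0.   -0.02] w 0.0084 F [-0.7  0.8  6.7] M [0.07 0.09 0.05]
tool delta mm [-0.9 -0.2 -0.2] twist -0.02
```

{"fn": "apply_moves", "kwargs": {
  "translation": [
    [0, -0.004, 0],
    [0, -0.006, 0],
    [0, -0.008, 0],
    [0, -0.01, 0],
    [0, -0.015, 0],
    [0, -0.02, 0],
    [0, -0.02, 0],
    [0, -0.02, 0],
    [0, 0, 0],
    [0, 0, 0]
  ],
  "twist": [0, 0, 0, 0, 0, 0, 0, 0, 0, 0]
}}

```text
time_s: 7.22
ee_pos: [0.5584, 0.0014, 0.1701]
tool_rot: [-0.529, -0.469, 0.469, 0.529]
contact_force: [0.4, -0.7, -1.4]
gripper_width: 0.0087
```

```bash
python3 -c "
from h import *
go(.515,-.278,.171,95)
import pickle
a=grab('scene');b=grab('top');pickle.dump((a,b),open('f3.pkl','wb'))
crop(a,(205,140,345,260),5,'s3');crop(b,(245,165,325,240),8,'t3')"
```

```text
t 7.22 pos [0.5584 0.0014 0.1701] yaw 83.07 tilt [-1.e-04 -1.e+00  2.e-04] j [-0.14  0.31 -0.12  1.15 -0.   -0.02] w 0.0087 F [ 0.4 -0.7 -1.4] M [ 0.02  0.05 -0.03]
tool delta mm [-282.6   -0.9    9.3] twist -11.93
```

View pics/s3.png

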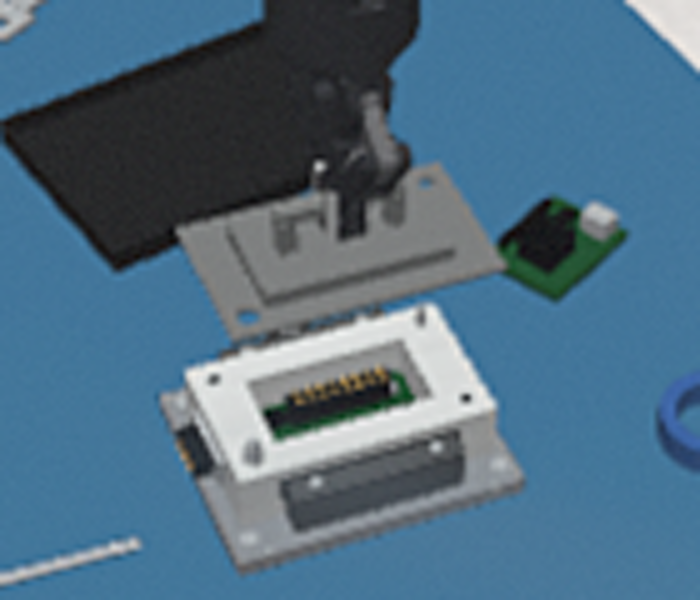

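The cover is off and level in the grip. The white mating face, the dowels (big one at crop (253,452)) and the gold contacts are now visible. Next is the tray.

{"fn": "apply_moves", "kwargs": {
  "translation": [
    [-0.03, 0, 0.001],
    [-0.045, 0, 0.001],
    [-0.05, 0, 0.002],
    [-0.05, 0, 0.002],
    [-0.05, 0, 0.002],
    [-0.037, 0, 0.001],
    [-0.02, 0, 0],
    [0, 0, 0],
    [0, 0, 0]
  ],
  "twist": [0, 0, 0, 0, 0, -4, -4, -4, 0]
}}

```text
time_s: 8.45
ee_pos: [0.5164, -0.2776, 0.1693]
tool_rot: [-0.477, -0.521, 0.521, 0.478]
contact_force: [0.2, 0.7, -1.8]
gripper_width: 0.0087
```

```bash
python3 -c "
from h import *
go(.515,-.278,.022,95)
import pickle
a=grab('scene');b=grab('top');pickle.dump((a,b),open('f4.pkl','wb'))
crop(a,(185,120,325,260),5,'s4');crop(b,(245,160,405,260),5,'t4')"
```

```text
t 8.45 pos [ 0.5164 -0.2776  0.1693] yaw 94.99 tilt [ 0.0012 -1.      0.0014] j [-0.63  0.36 -0.04  1.17 -0.   -0.72] w 0.0087 F [ 0.2  0.7 -1.8] M [-0.06  0.01 -0.04]
tool delta mm [ -0.4 147.3   1.2] twist -0.01
```

View pics/s4.png

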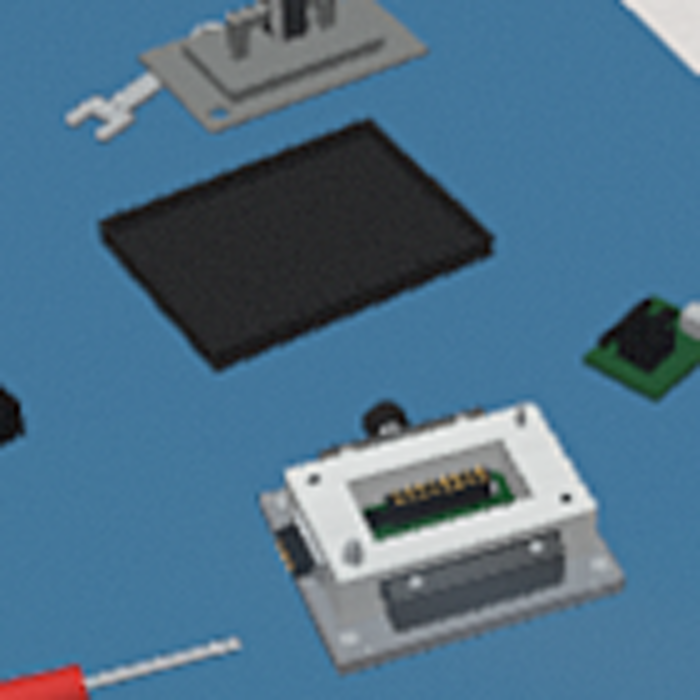

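View pics/t4.png

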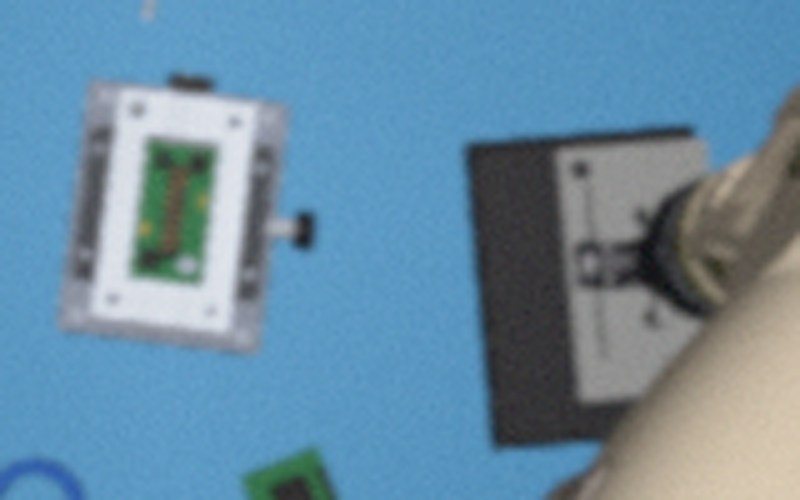

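{"fn": "apply_moves", "kwargs": {
  "translation": [
    [0, 0.03, 0],
    [0, 0.04, 0],
    [0, 0.035, 0],
    [0, 0.018, 0],
    [0, 0.008, 0],
    [0, 0.006, 0],
    [0, 0.004, 0],
    [0, 0, 0],
    [0, 0, 0]
  ],
  "twist": [0, 0, 0, 0, 0, 0, 0, 0, 0]
}}

```text
time_s: 9.68
ee_pos: [0.5174, -0.2779, 0.03]
tool_rot: [0.478, 0.522, -0.522, -0.477]
contact_force: [0.1, -0.2, -1.6]
gripper_width: 0.0087
```

```bash
python3 -c "
from h import *
go(.515,-.278,.022,95)
import pickle
a=grab('scene')
crop(a,(185,100,325,220),5,'s5')"
```

```text
t 9.68 pos [ 0.5174 -0.2779  0.03  ] yaw 95.07 tilt [-8.e-04 -1.e+00 -8.e-04] j [-0.63  0.47 -0.24  0.86 -0.   -0.72] w 0.0087 F [ 0.1 -0.2 -1.6] M [-0.04  0.02 -0.04]
tool delta mm [0.1 8.  2.4] twist 0.07
```

View pics/s5.png

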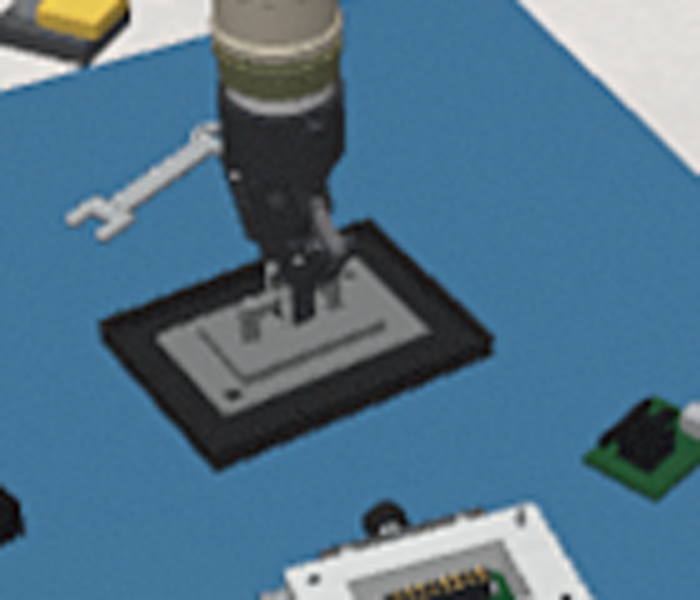

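The cover is inside the tray walls and well centred. I'll lower the last 8 mm gently.

{"fn": "apply_moves", "kwargs": {
  "translation": [
    [0, 0.003, 0],
    [0, 0.002, 0],
    [0, 0.002, 0],
    [0, 0, 0],
    [0, 0, 0]
  ],
  "twist": [0, 0, 0, 0, 0]
}}

```text
time_s: 10.35
ee_pos: [0.517, -0.2776, 0.0224]
tool_rot: [-0.477, -0.522, 0.522, 0.477]
contact_force: [-0.5, -0.0, -1.0]
gripper_width: 0.009
```

{"fn": "apply_moves", "kwargs": {
  "translation": [
    [0, 0.001, 0],
    [0, 0.001, 0],
    [0, 0, 0]
  ],
  "twist": [0, 0, 0]
}}

```text
time_s: 10.72
ee_pos: [0.5172, -0.2777, 0.0218]
tool_rot: [-0.478, -0.522, 0.522, 0.477]
contact_force: [-3.1, 2.3, 7.7]
gripper_width: 0.0089
```

Contact is about 9 N, so the cover is on the tray floor. Release and rise.

{"fn": "apply_moves", "kwargs": {
  "translation": [
    [0, 0, 0],
    [0, 0, 0],
    [0, 0, 0],
    [0, 0, 0],
    [0, -0.01, 0],
    [0, -0.03, 0],
    [0, -0.05, 0],
    [0, -0.05, 0],
    [0, -0.04, 0],
    [0, 0, 0]
  ],
  "twist": [0, 0, 0, 0, 0, 0, 0, 0, 0, 0],
  "jaw": 0.035
}}

```text
time_s: 11.98
ee_pos: [0.519, -0.279, 0.2053]
tool_rot: [0.48, 0.522, -0.521, -0.474]
contact_force: [0.0, 0.9, 0.5]
gripper_width: 0.035
```

```bash
python3 -c "
from h import *
go(.512,.317,.2,101.5)
import pickle
a=grab('scene');b=grab('top');pickle.dump((a,b),open('f6.pkl','wb'))
crop(a,(185,100,345,260),4,'s6')"
```

```text
t 11.97 pos [ 0.519  -0.279   0.2053] yaw 95.07 tilt [-0.0056 -1.     -0.0064] j [-0.63  0.34  0.02  1.24 -0.   -0.72] w 0.035 F [0.  0.9 0.5] M [ 0.08 -0.05  0.02]
tool delta mm [594.3   2.3 -45.7] twist -6.43
```

View pics/s6.png

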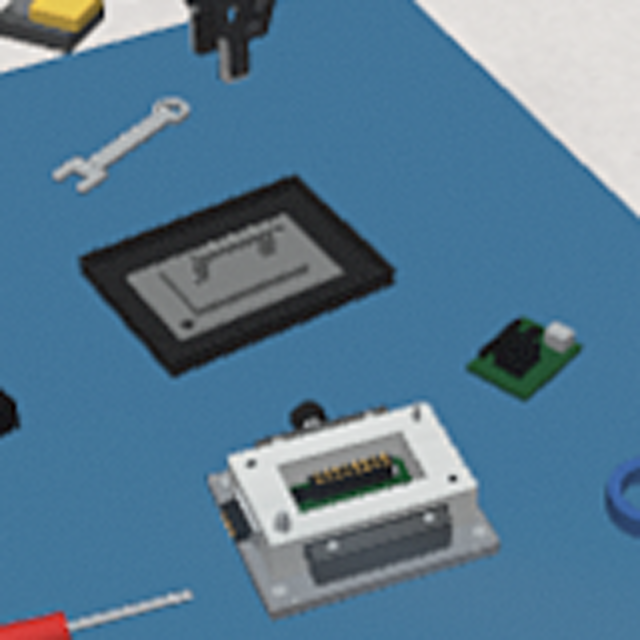

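The cover lies flat in the tray with its handle up. Now the upper half.

{"fn": "apply_moves", "kwargs": {
  "translation": [
    [0.04, 0, 0],
    [0.06, 0, -0.005],
    [0.06, 0, -0.005],
    [0.06, 0, -0.005],
    [0.06, 0, -0.005],
    [0.06, 0, -0.005],
    [0.06, 0, -0.005],
    [0.06, 0, -0.005],
    [0.06, 0, -0.005],
    [0.05, 0, -0.004]
  ],
  "twist": [0, 0, 0, 0, 0, 0, 0, 0, 0, 0],
  "jaw": 0.075
}}

```text
time_s: 13.32
ee_pos: [0.5091, 0.296, 0.1985]
tool_rot: [-0.477, -0.521, 0.523, 0.478]
contact_force: [0.9, 0.4, 0.1]
gripper_width: 0.075
```

{"fn": "apply_moves", "kwargs": {
  "translation": [
    [0.024, 0.03, -0.002],
    [0, 0.03, 0],
    [0, 0, 0],
    [0, 0, 0]
  ],
  "twist": [-3.4, -3, 0, 0]
}}

```text
time_s: 13.82
ee_pos: [0.5102, 0.3178, 0.1404]
tool_rot: [-0.448, -0.547, 0.547, 0.448]
contact_force: [0.3, 0.2, 0.5]
gripper_width: 0.0748
```

```bash
python3 - <<'E'
from h import *
import pickle
np.set_printoptions(precision=4,suppress=True)
go(.512,.317,.016,101.5)
a=grab('scene')
crop(a,(300,200,420,340),4,'s7')
a,b=pickle.load(open("f6.pkl","rb"))
crop(a,(225,185,325,260),8,'s6l');crop(b,(245,165,325,240),8,'t6l');crop(b,(145,180,225,255),8,"t6u")
E
```

```text
t 13.82 pos [0.5102 0.3178 0.1404] yaw 101.4 tilt [-0.0003 -1.      0.0008] j [ 0.42  0.4  -0.05  1.12 -0.    0.22] w 0.0748 F [0.3 0.2 0.5] M [-0.03 -0.05  0.03]
tool delta mm [ -1.1 124.4  -1.7] twist -0.1
```

View pics/s7.png

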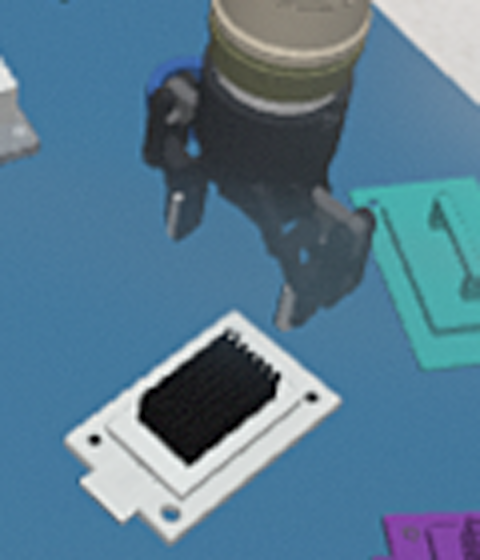

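View pics/s6l.png

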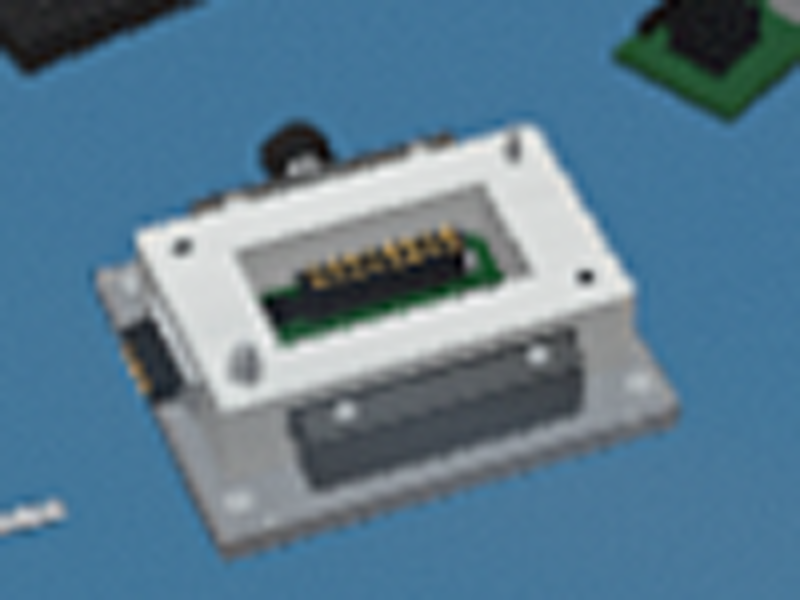

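View pics/t6l.png

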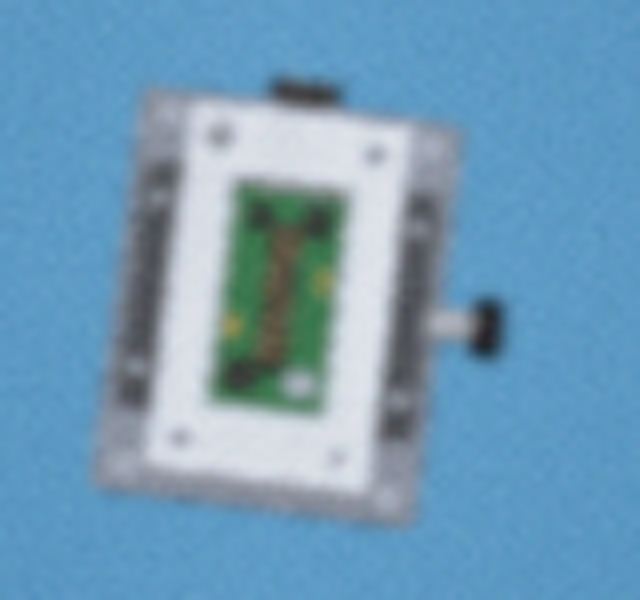

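```bash
python3 - <<'E'
from h import *
import pickle
np.set_printoptions(precision=4,suppress=True)
a,b=pickle.load(open("f6.pkl","rb"))
def fit(name,mask,f,z,L):
    cn=max(cv2.findContours(mask,cv2.RETR_EXTERNAL,cv2.CHAIN_APPROX_NONE)[0],key=cv2.contourArea)
    P=px2w(f,cn[:,0,:].astype(float),z)[:,:2]
    r=cv2.minAreaRect((P*1e3).astype(np.float32)); print(name,np.array(r[0]),r[1:],len(cn))
def msk(f,box,lo):
    m=cv2.inRange(f["color"],(lo,)*3,(255,)*3);o=np.zeros_like(m);x0,y0,x1,y1=box;o[y0:y1,x0:x1]=m[y0:y1,x0:x1];return o
fit("low top",msk(b,(245,165,325,240),205),b,.05,0)
fit("up top",msk(b,(145,180,225,255),205),b,.008,0)
def fr(box,pts): return np.array([[box[0]+(x+.5)/8-.5,box[1]+(y+.5)/8-.5] for x,y in pts])
S=(225,185);T=(245,165)
def rep(n,w): e=w[0]-w[1];print(n,"mid",w.mean(0)[:2],"len",np.linalg.norm(e),"ang",np.degrees(np.arctan2(e[1],e[0])))
rep("low scene holes",px2w(a,fr(S,[(181,246),(586,277)]),.05)); rep("low top holes",px2w(b,fr(T,[(375,154),(180,437)]),.05))
rep("low scene tips",px2w(a,fr(S,[(245,346),(516,136)]),.064))
rep("low scene corner",px2w(a,fr(S,[(137,231),(633,290)]),.05)); rep("low top corners a",px2w(b,fr(T,[(190,98),(372,492)]),.05)); rep("low top corners b",px2w(b,fr(T,[(413,125),(145,465)]),.05))
print("expected angles holes",np.degrees(np.arctan2(-64,124)),"len",np.hypot(124,64))
E
```

```text
low top [560.7571   0.8106] ((84.17008209228516, 145.08851623535156), 83.0630111694336) 136
up top [536.1899 300.0065] ((141.5782012939453, 74.59553527832031), 51.55046463012695) 146
low scene holes mid [ 0.5593 -0.0017] len 0.14088207711699155 ang -34.205984753096544
low top holes mid [0.5605 0.0018] len 0.1399590249246012 ang -33.851925619453084
low scene tips mid [0.56   0.0007] len 0.13743408910947552 ang 19.576925637734075
low scene corner mid [ 0.5589 -0.0021] len 0.17399477471649108 ang -37.55254568790265
low top corners a mid [0.5609 0.0007] len 0.17674587150708287 ang 25.263886985102157
low top corners b mid [0.5608 0.0011] len 0.1762640293486833 ang -37.52260291729609
expected angles holes -27.299572211332805 len 139.54210834009928
```

{"fn": "apply_moves", "kwargs": {
  "translation": [
    [-0.001, 0.03, -0.001],
    [0, 0.035, -0.001],
    [0, 0.03, 0],
    [0, 0.016, 0],
    [0, 0.008, 0],
    [0, 0.004, 0],
    [0, 0, 0],
    [0, 0, 0]
  ],
  "twist": [-0.1, 0, 0, 0, 0, 0, 0, 0]
}}

```text
time_s: 14.88
ee_pos: [0.5131, 0.3179, 0.0182]
tool_rot: [0.447, 0.548, -0.547, -0.447]
contact_force: [-0.6, -0.1, -0.1]
gripper_width: 0.0747
```

```bash
python3 - <<'E'
from h import *
go(.512,.317,.016,101.5)
a=grab('scene')
crop(a,(300,200,420,340),4,'s8')
E
```

```text
t 14.88 pos [0.5131 0.3179 0.0182] yaw 101.57 tilt [ 2.0e-04 -1.0e+00 -1.4e-03] j [ 0.42  0.51 -0.21  0.85 -0.    0.22] w 0.0747 F [-0.6 -0.1 -0.1] M [-0.05  0.03 -0.02]
tool delta mm [-0.6  2.2  1.2] twist 0.07
```

View pics/s8.png

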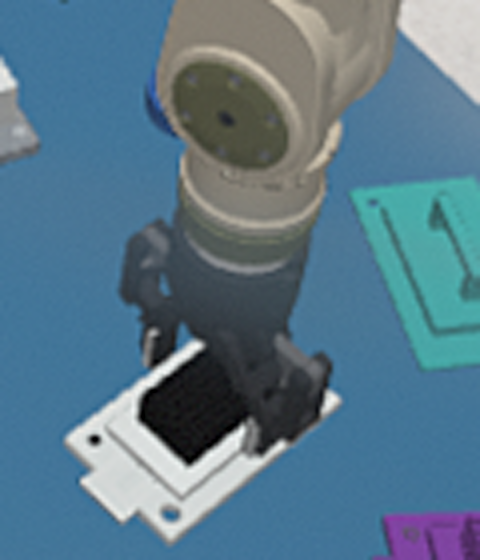

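The fingers straddle the fins near their middle, with the near fingertip at crop (250,440). I'll close them.

{"fn": "apply_moves", "kwargs": {
  "translation": [
    [0, 0.002, 0.001],
    [0, 0, 0],
    [0, 0, 0],
    [0, 0, 0],
    [0, 0, 0],
    [0, 0, 0],
    [0, 0, 0]
  ],
  "twist": [0, 0, 0, 0, 0, 0, 0],
  "jaw": 0.03
}}

```text
time_s: 15.8
ee_pos: [0.5134, 0.3178, 0.0182]
tool_rot: [0.448, 0.549, -0.547, -0.446]
contact_force: [-1.7, -2.0, 14.6]
gripper_width: 0.0428
```

```bash
python3 - <<'E'
from h import *
go(.512,.317,.016,101.5)
E
```

```text
t 15.8 pos [0.5134 0.3178 0.0182] yaw 101.57 tilt [-0.     -1.     -0.0046] j [ 0.42  0.51 -0.21  0.85 -0.    0.22] w 0.0428 F [-1.7 -2.  14.6] M [-0.49  0.35  0.02]
tool delta mm [-0.5  2.2  1.5] twist 0.07
```

{"fn": "apply_moves", "kwargs": {
  "translation": [
    [0, -0.003, 0],
    [0, -0.005, 0],
    [0, -0.01, 0],
    [0, -0.025, 0],
    [0, -0.04, 0],
    [0, -0.04, 0],
    [0, -0.03, 0],
    [0, 0, 0],
    [0, 0, 0]
  ],
  "twist": [0, 0, 0, 0, 0, 0, 0, 0, 0]
}}

```text
time_s: 16.92
ee_pos: [0.5108, 0.3171, 0.167]
tool_rot: [-0.447, -0.547, 0.548, 0.447]
contact_force: [0.4, -0.1, -3.2]
gripper_width: 0.0433
```

```bash
python3 - <<'E'
from h import *
go(.560,.0005,.17,83.2)
a=grab('scene')
crop(a,(300,150,440,310),4,'s9')
E
```

```text
t 16.93 pos [0.5108 0.3171 0.167 ] yaw 101.58 tilt [-5.0e-04 -1.0e+00  1.8e-03] j [ 0.42  0.39 -0.    1.18 -0.    0.22] w 0.0433 F [ 0.4 -0.1 -3.2] M [-0.02  0.05  0.  ]
tool delta mm [-320.    -2.8   15.4] twist 18.38
```

View pics/s9.png

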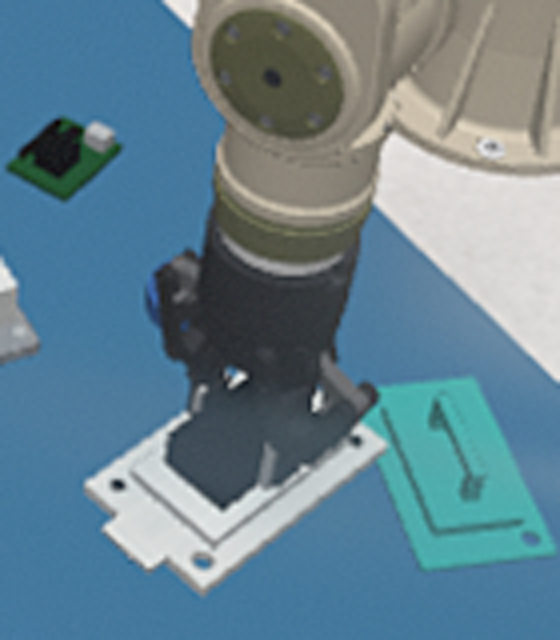

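{"fn": "apply_moves", "kwargs": {
  "translation": [
    [-0.03, 0, 0.001],
    [-0.05, 0, 0.002],
    [-0.055, 0, 0.003],
    [-0.055, 0, 0.003],
    [-0.055, 0, 0.003],
    [-0.045, 0, 0.003],
    [-0.03, 0, 0],
    [0, 0, 0],
    [0, 0, 0]
  ],
  "twist": [0, 0, 0, 0, 0, 5, 7, 6.4, 0]
}}

```text
time_s: 18.1
ee_pos: [0.5573, 0.0001, 0.1665]
tool_rot: [-0.528, -0.469, 0.47, 0.53]
contact_force: [-0.5, 0.4, -2.7]
gripper_width: 0.043
```

```bash
python3 - <<'E'
from h import *
go(.560,.0005,.14,83.2)
E
```

```text
t 18.1 pos [5.573e-01 1.000e-04 1.665e-01] yaw 83.18 tilt [ 1.0e-04 -1.0e+00  3.4e-03] j [-0.14  0.31 -0.12  1.14  0.   -0.02] w 0.043 F [-0.5  0.4 -2.7] M [-0.01 -0.    0.02]
tool delta mm [ 0.7 26.5 -2.7] twist -0.02
```

{"fn": "apply_moves", "kwargs": {
  "translation": [
    [0.001, 0.02, -0.002],
    [0, 0.025, -0.002],
    [0, 0.015, 0],
    [0, 0.004, 0],
    [0, 0, 0],
    [0, 0, 0]
  ],
  "twist": [0, 0, 0, 0, 0, 0]
}}

```text
time_s: 18.85
ee_pos: [0.5632, 0.0009, 0.1053]
tool_rot: [0.529, 0.47, -0.469, -0.528]
contact_force: [0.5, 0.0, -2.5]
gripper_width: 0.0431
```

```bash
python3 - <<'E'
from h import *
import pickle
go(.560,.0005,.14,83.2)
a=grab('scene');b=grab('top');pickle.dump((a,b),open('f10.pkl','wb'))
crop(a,(225,160,325,260),8,'s10');crop(b,(245,165,325,240),8,'t10')
E
```

```text
t 18.85 pos [0.5632 0.0009 0.1053] yaw 83.19 tilt [-2.0e-04 -1.0e+00 -1.6e-03] j [-0.14  0.36 -0.21  1.   -0.   -0.02] w 0.0431 F [ 0.5  0.  -2.5] M [-0.02 -0.01 -0.06]
tool delta mm [ -0.8 -34.7   3.1] twist -0.01
```

View pics/s10.png

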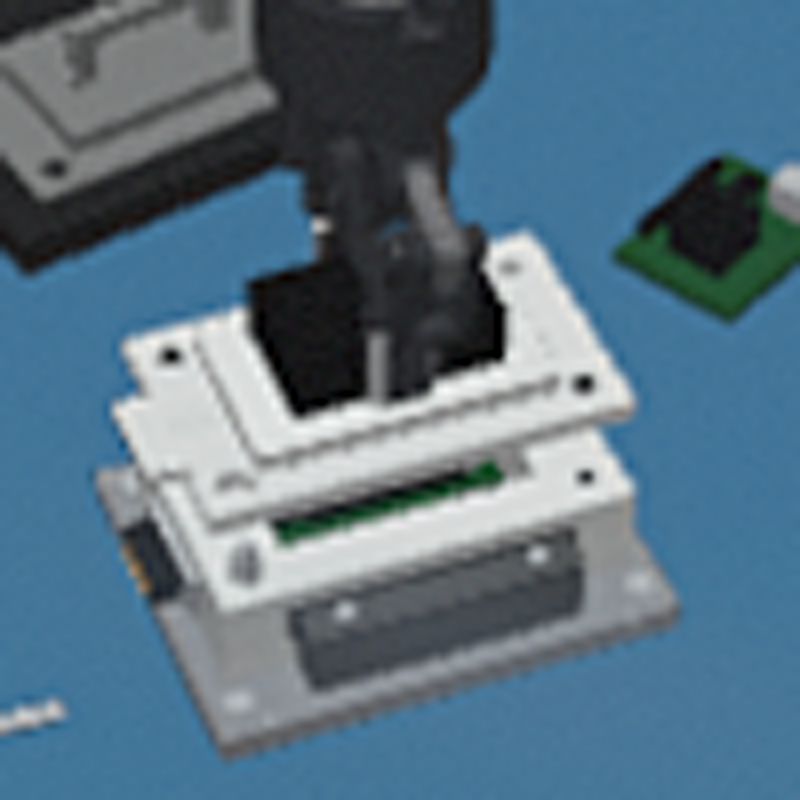

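View pics/t10.png

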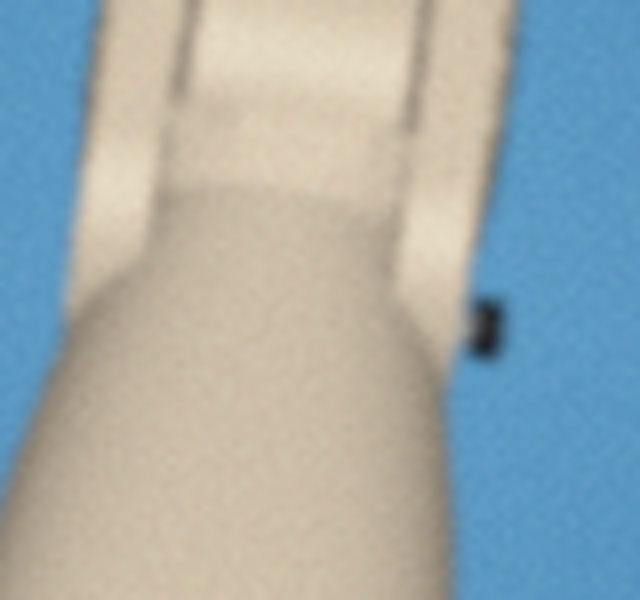

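```bash
cat > m.py <<'E'
from h import *
import sys
np.set_printoptions(precision=4,suppress=True)
def fr(box,pts): return np.array([[box[0]+(x+.5)/8-.5,box[1]+(y+.5)/8-.5] for x,y in pts])
# refine black hole centroids
def dark(f,p,r=4):
    g=cv2.cvtColor(f["color"],cv2.COLOR_RGB2GRAY).astype(float);x,y=map(int,np.round(p));w=np.clip(200-g[y-r:y+r+1,x-r:x+r+1],0,None);w=np.where(w>25,w,0)
    Y,X=np.mgrid[y-r:y+r+1,x-r:x+r+1];return np.array([(w*X).sum(),(w*Y).sum()])/w.sum()
E
python3 - <<'E'
from m import *
import pickle
a,b=pickle.load(open("f10.pkl","rb"));a6,_=pickle.load(open("f6.pkl","rb"))
U=(225,160);S=(225,185)
def rep(n,w,exp): e=w[0]-w[1];print(n,"mid",w.mean(0)[:2],"len",np.linalg.norm(e),"yaw",np.degrees(np.arctan2(e[1],e[0]))-exp)
zt=.1053-.0182+.008
hu=fr(U,[(171,355),(585,383)]);hl=fr(S,[(181,246),(586,277)])
hu2=np.array([dark(a,p,3) for p in hu]);hl2=np.array([dark(a6,p,3) for p in hl]);print(hu,hu2,hl,hl2)
for k,(u,l) in(("man",(hu,hl)),("ref",(hu2,hl2))):
    rep(k+" up",px2w(a,u,zt),-27.3);rep(k+" low",px2w(a6,l,.05),-27.3)
rep("cor up",px2w(a,fr(U,[(122,343),(637,408)]),zt),-30.96);rep("cor low",px2w(a6,fr(S,[(137,231),(633,290)]),.05),-30.96)
rep("edge up",px2w(a,fr(U,[(122,343),(527,231)]),zt),0);rep("edge low",px2w(a6,fr(S,[(137,231),(535,123)]),.05),0)
rep("hs up",px2w(a,fr(U,[(238,481),(512,266)]),zt),27.3)
E
```

```text
[[245.9375 203.9375]
 [297.6875 207.4375]] [[245.7684 203.7112]
 [297.8608 207.1941]] [[247.1875 215.3125]
 [297.8125 219.1875]] [[246.4518 213.972 ]
 [298.0513 218.8615]]
man up mid [ 0.5611 -0.002 ] len 0.1402862302057005 yaw -6.285838259997082
man low mid [ 0.5593 -0.0017] len 0.14088207711699155 yaw -6.9059847530965435
ref up mid [ 0.5607 -0.0028] len 0.14127227223272873 yaw -6.224610003948666
ref low mid [ 0.5584 -0.0049] len 0.14430350181320242 yaw -8.35888292443887
cor up mid [0.5625 0.0007] len 0.17624601427671227 yaw -7.344360075363639
cor low mid [ 0.5589 -0.0021] len 0.17399477471649108 yaw -6.59254568790265
edge up mid [ 0.557  -0.0464] len 0.15016409948659418 yaw -5.722105513573013
edge low mid [ 0.5531 -0.0464] len 0.1505374294374566 yaw -6.656306089890529
hs up mid [ 0.5609 -0.0012] len 0.13900198950274098 yaw -6.790001150559366
```

{"fn": "apply_moves", "kwargs": {
  "translation": [
    [0.0003, 0.008, 0.0022],
    [0, 0.008, 0],
    [0, 0.003, 0],
    [0, 0, 0],
    [0, 0, 0]
  ],
  "twist": [0, 0, 0, 0, 0]
}}

```text
time_s: 19.58
ee_pos: [0.5605, 0.0015, 0.0855]
tool_rot: [0.529, 0.469, -0.469, -0.529]
contact_force: [-0.8, 0.1, -2.7]
gripper_width: 0.0432
```

```bash
python3 - <<'E'
from m import *
import pickle
go(.5610,.0013,.086,83.1)
a=grab('scene');pickle.dump(a,open('f11.pkl','wb'))
crop(a,(230,170,310,245),10,'s11')
E
```

```text
t 19.57 pos [0.5605 0.0015 0.0855] yaw 83.17 tilt [-0.0001 -1.     -0.0002] j [-0.14  0.37 -0.24  0.96 -0.   -0.02] w 0.0432 F [-0.8  0.1 -2.7] M [-0.05 -0.06 -0.02]
tool delta mm [-0.2 -0.5 -0.5] twist 0.07
```

View pics/s11.png

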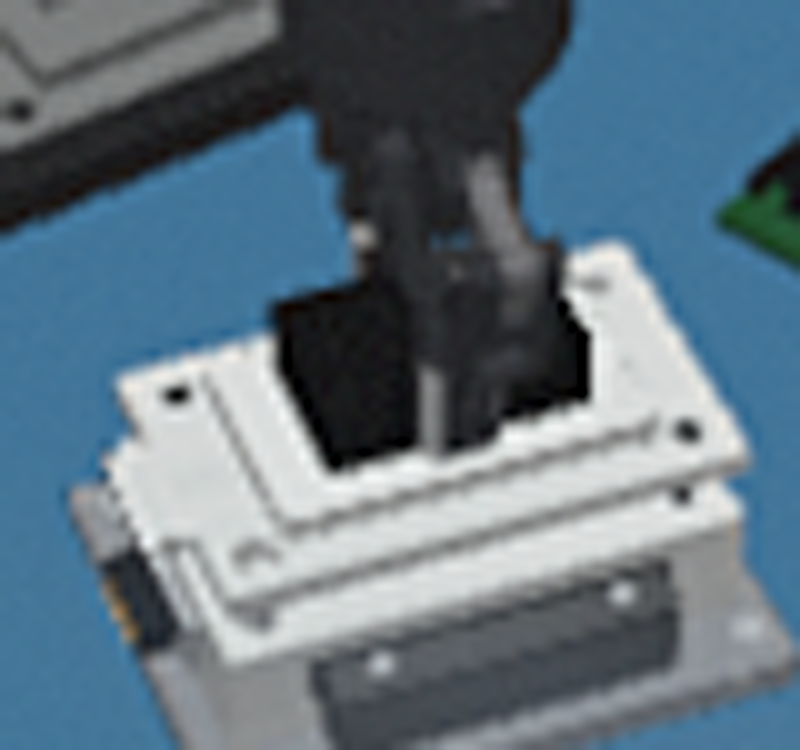

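```bash
python3 - <<'E'
from m import *
import pickle
a=pickle.load(open("f11.pkl","rb"))
O=(230,170);zt=.0855-.0182+.008
q=lambda pts:np.array([[O[0]+(x+.5)/10-.5,O[1]+(y+.5)/10-.5] for x,y in pts])
th=np.radians(-6.8);Rl=np.array([[np.cos(th),np.sin(th)],[-np.sin(th),np.cos(th)]])
def d(n,u,l): 
    A=px2w(a,q([u]),zt)[0];B=px2w(a,q([l]),.05)[0];print(n,"diff in lower frame mm",Rl@(A-B)[:2]*1e3)
d("hole -x+y",(687,431),(682,493))
d("corner +x+y",(232,600),(228,658))
d("corner -x+y",(747,455),(744,516))
# predicted lower features vs upper: hole +x-y using f6 pixel
a6,_=pickle.load(open("f6.pkl","rb"))
f=lambda p:np.array([[225+(p[0]+.5)/8-.5,185+(p[1]+.5)/8-.5]])
for n,u,l in(("hole +x-y",(177,394),(181,246)),("corner +x-y",(120,380),(137,231)),("corner -x-y",(622,243),(537,123)),("hole -x+y",(687,431),(586,277))):
    A=px2w(a,q([u]),zt)[0];B=px2w(a,f(l),.05)[0];print(n,Rl@(A-B)[:2]*1e3)
E
```

```text
hole -x+y diff in lower frame mm [0.0391 1.2095]
corner +x+y diff in lower frame mm [-0.8861  3.0592]
corner -x+y diff in lower frame mm [0.928 1.254]
hole +x-y [-0.9029  0.9774]
corner +x-y [0.0039 2.6402]
corner -x-y [1.1213 1.3496]
hole -x+y [-0.3167 -0.0493]
```

{"fn": "apply_moves", "kwargs": {
  "translation": [
    [-0.0008, 0.002, 0],
    [0, 0.002, 0],
    [0, 0.002, 0],
    [0, 0.0015, 0],
    [0, 0, 0],
    [0, 0, 0]
  ],
  "twist": [0, 0, 0, 0, 0, 0]
}}

```text
time_s: 20.38
ee_pos: [0.5603, 0.0007, 0.0779]
tool_rot: [0.529, 0.469, -0.469, -0.529]
contact_force: [0.1, 1.0, -3.7]
gripper_width: 0.043
```

```bash
python3 - <<'E'
from m import *
go(.5610,.0008,.078,83.1)
a=grab('scene')
crop(a,(230,170,310,245),10,'s12')
E
```

```text
t 20.38 pos [0.5603 0.0007 0.0779] yaw 83.17 tilt [-0.0001 -1.     -0.    ] j [-0.14  0.38 -0.25  0.94 -0.   -0.02] w 0.043 F [ 0.1  1.  -3.7] M [-0.01  0.03 -0.01]
tool delta mm [ 0.2 -0.1 -0.7] twist 0.07
```

View pics/s12.png

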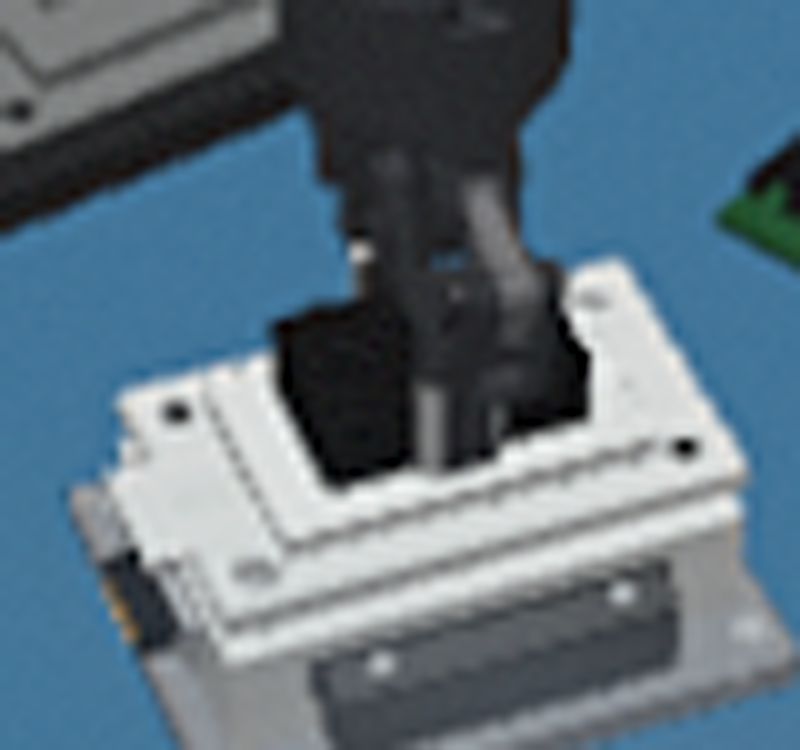

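There is no contact force and both dowels show in their holes, the big one at crop (255,572) and the small one at (593,298). I'll continue in small steps.

{"fn": "apply_moves", "kwargs": {
  "translation": [
    [0, 0.0015, 0],
    [0, 0.0015, 0],
    [0, 0.001, 0],
    [0, 0, 0],
    [0, 0, 0]
  ],
  "twist": [0, 0, 0, 0, 0]
}}

```text
time_s: 21.05
ee_pos: [0.5603, 0.0007, 0.0739]
tool_rot: [0.529, 0.469, -0.469, -0.529]
contact_force: [0.1, -0.3, -2.4]
gripper_width: 0.0429
```

```bash
python3 - <<'E'
from m import *
go(.5610,.0008,.0682,83.1)
E
```

```text
t 21.05 pos [0.5603 0.0007 0.0739] yaw 83.17 tilt [-0.0001 -1.     -0.    ] j [-0.14  0.38 -0.26  0.93 -0.   -0.02] w 0.0429 F [ 0.1 -0.3 -2.4] M [-0.01  0.02 -0.02]
tool delta mm [ 0.2  5.7 -0.7] twist 0.07
```

{"fn": "apply_moves", "kwargs": {
  "translation": [
    [0, 0.0015, 0],
    [0, 0.0015, 0],
    [0, 0, 0],
    [0, 0, 0]
  ],
  "twist": [0, 0, 0, 0]
}}

```text
time_s: 21.55
ee_pos: [0.5604, 0.0007, 0.0713]
tool_rot: [0.529, 0.469, -0.469, -0.529]
contact_force: [-1.6, 0.6, 2.3]
gripper_width: 0.0427
```

{"fn": "apply_moves", "kwargs": {
  "translation": [
    [0, 0.0015, 0],
    [0, 0.0015, 0],
    [0, 0, 0],
    [0, 0, 0]
  ],
  "twist": [0, 0, 0, 0]
}}

```text
time_s: 22.05
ee_pos: [0.5605, 0.0007, 0.0685]
tool_rot: [0.529, 0.469, -0.469, -0.529]
contact_force: [-3.3, 0.6, 6.7]
gripper_width: 0.0428
```

{"fn": "apply_moves", "kwargs": {
  "translation": [
    [0, 0.0006, 0],
    [0, 0, 0],
    [0, 0, 0]
  ],
  "twist": [0, 0, 0]
}}

```text
time_s: 22.42
ee_pos: [0.5604, 0.0007, 0.0683]
tool_rot: [0.529, 0.47, -0.469, -0.529]
contact_force: [-4.2, -0.3, 10.3]
gripper_width: 0.0433
```

{"fn": "apply_moves", "kwargs": {
  "translation": [
    [0, 0.0006, 0],
    [0, 0, 0],
    [0, 0, 0]
  ],
  "twist": [0, 0, 0]
}}

```text
time_s: 22.8
ee_pos: [0.5604, 0.0007, 0.0682]
tool_rot: [0.529, 0.47, -0.469, -0.529]
contact_force: [-6.3, 0.1, 12.9]
gripper_width: 0.0431
```

{"fn": "apply_moves", "kwargs": {
  "translation": [
    [0, 0.0005, 0.0005],
    [0, 0.0005, 0.0005],
    [0, 0, 0],
    [0, 0, 0]
  ],
  "twist": [0, 0, 0, 0]
}}

```text
time_s: 23.3
ee_pos: [0.5604, 0.0007, 0.0682]
tool_rot: [0.53, 0.47, -0.469, -0.528]
contact_force: [-4.1, 0.1, 17.8]
gripper_width: 0.043
```

```bash
python3 - <<'E'
from m import *
go(.5610,.0008,.0682,83.1)
a=grab('scene')
crop(a,(230,170,310,245),10,'s13')
E
```

```text
t 23.3 pos [0.5604 0.0007 0.0682] yaw 83.17 tilt [-0.0002 -1.     -0.0034] j [-0.14  0.38 -0.27  0.91 -0.   -0.02] w 0.043 F [-4.1  0.1 17.8] M [ 0.13  0.96 -0.04]
tool delta mm [ 0.2 -0.  -0.6] twist 0.07
```

View pics/s13.png

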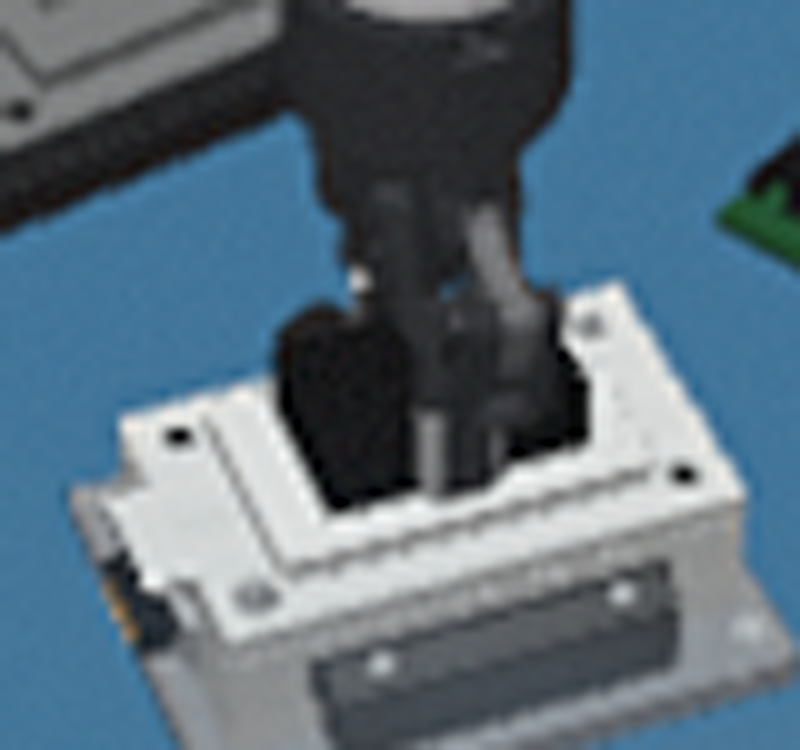

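{"fn": "apply_moves", "kwargs": {
  "translation": [
    [0, 0.0008, 0.0004],
    [0, 0.0008, 0.0004],
    [0, 0, 0],
    [0, 0, 0],
    [0, 0, 0]
  ],
  "twist": [0, 0, 0, 0, 0]
}}

```text
time_s: 23.98
ee_pos: [0.5604, 0.0007, 0.0682]
tool_rot: [0.53, 0.471, -0.468, -0.527]
contact_force: [-7.6, 1.8, 26.6]
gripper_width: 0.0431
```

```bash
python3 - <<'E'
from m import *
go(.5610,.0008,.0682,83.1)
a=grab('scene');cv2.imwrite('pics/s14f.png',a["color"][:,:,::-1])
crop(a,(230,195,310,255),10,'s14')
E
```

```text
t 23.98 pos [0.5604 0.0007 0.0682] yaw 83.18 tilt [-0.0003 -1.     -0.0057] j [-0.14  0.38 -0.27  0.91 -0.   -0.02] w 0.0431 F [-7.6  1.8 26.6] M [ 0.21  1.49 -0.03]
tool delta mm [ 0.2 -0.  -0.6] twist 0.08
```

View pics/s14.png

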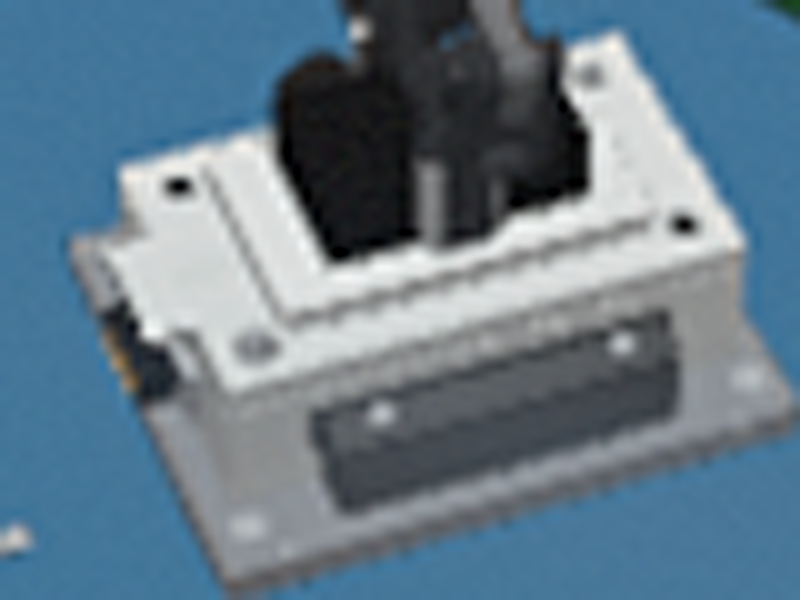

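View pics/s14f.png

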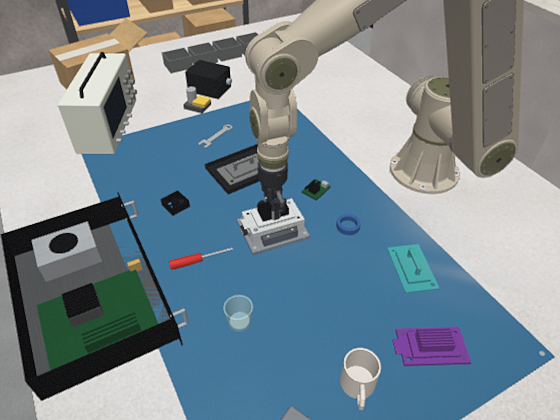

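The push is firm, but the 1.5 N·m moment means the load sits toward the -x end, where the springs could keep the +x end slightly open. I'll try a sideways bias to bring the moment down.

{"fn": "apply_moves", "kwargs": {
  "translation": [
    [0, 0, 0.001],
    [0, 0, 0.0005],
    [0, 0, 0],
    [0, 0, 0]
  ],
  "twist": [0, 0, 0, 0]
}}

```text
time_s: 24.52
ee_pos: [0.5605, 0.0007, 0.0682]
tool_rot: [0.531, 0.471, -0.467, -0.527]
contact_force: [-3.7, 0.4, 23.0]
gripper_width: 0.0431
```

```bash
python3 - <<'E'
from m import *
go(.5610,.0008,.0682,83.1)
E
```

```text
t 24.52 pos [0.5605 0.0007 0.0682] yaw 83.17 tilt [-0.0002 -1.     -0.0083] j [-0.14  0.38 -0.28  0.91 -0.   -0.02] w 0.0431 F [-3.7  0.4 23. ] M [ 0.16  0.88 -0.04]
tool delta mm [ 0.2 -0.  -0.5] twist 0.07
```

{"fn": "apply_moves", "kwargs": {
  "translation": [
    [0, 0.0003, 0.0008],
    [0, 0.0003, 0.0007],
    [0, 0, 0],
    [0, 0, 0]
  ],
  "twist": [0, 0, 0, 0]
}}

```text
time_s: 25.02
ee_pos: [0.5605, 0.0007, 0.0681]
tool_rot: [0.532, 0.472, -0.467, -0.526]
contact_force: [0.2, 0.3, 22.7]
gripper_width: 0.0429
```

```bash
python3 - <<'E'
from m import *
go(.5610,.0008,.0682,83.1)
E
```

```text
t 25.02 pos [0.5605 0.0007 0.0681] yaw 83.18 tilt [-0.0001 -0.9999 -0.0111] j [-0.14  0.38 -0.28  0.9   0.   -0.02] w 0.0429 F [ 0.2  0.3 22.7] M [ 0.21  0.52 -0.  ]
tool delta mm [ 0.2 -0.1 -0.5] twist 0.08
```

{"fn": "apply_moves", "kwargs": {
  "translation": [
    [0, 0.0003, 0.0003],
    [0, 0, 0],
    [0, 0, 0],
    [0, 0, 0],
    [0, 0, 0],
    [0, 0, 0]
  ],
  "twist": [0, 0, 0, 0, 0, 0]
}}

```text
time_s: 25.78
ee_pos: [0.5605, 0.0007, 0.0681]
tool_rot: [0.532, 0.472, -0.467, -0.526]
contact_force: [0.6, 0.1, 24.5]
gripper_width: 0.0431
```

```bash
python3 - <<'E'
from m import *
go(.5610,.0008,.0682,83.1)
a=grab('scene')
crop(a,(230,195,310,255),10,'s15')
E
```

```text
t 25.77 pos [0.5605 0.0007 0.0681] yaw 83.18 tilt [-0.0001 -0.9999 -0.0118] j [-0.14  0.38 -0.28  0.9   0.   -0.02] w 0.0431 F [ 0.6  0.1 24.5] M [0.21 0.59 0.1 ]
tool delta mm [ 0.2 -0.  -0.5] twist 0.08
```

View pics/s15.png

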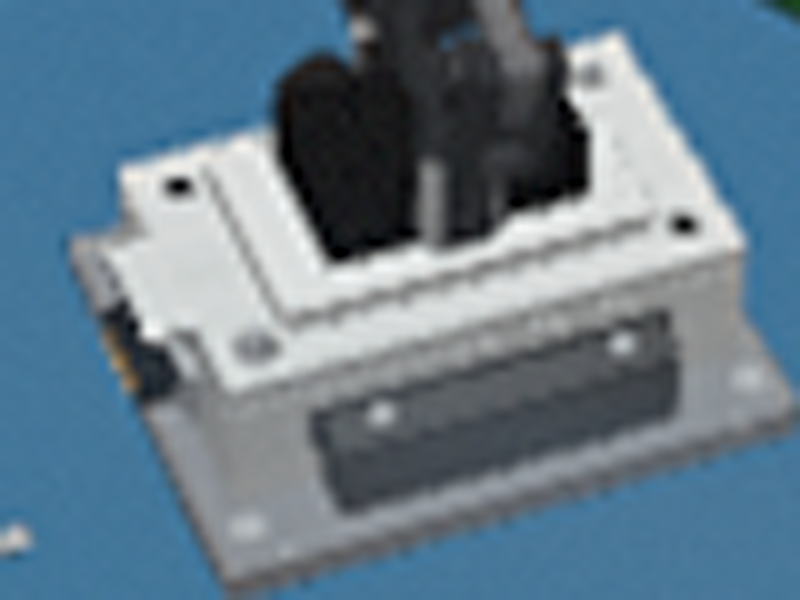

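The upper half is shut with no visible gap, and both dowels show in their holes at crop (257,345) and (592,75). The push is steady at about 25 N and the sideways force is close to zero. Handing in.

```bash
python3 -c "
from rig import env
print(env.hand_in())"
```

```text
the job is handed in; nothing more can be done
None
```

I laid the grey cover flat in the black tray, handle up. The finned upper half is on both dowels with its lip over the connector end. I handed in at about 26 s of the 67 s, still gripping it and pressing it shut.

**Last checks**
- **Shut:** the TCP stopped at 0.068 m, the height worked out for flanges meeting, and did not drop further as I pushed harder. The last picture shows no gap and both dowels in their holes.
- **Push and grip:** about 25 N down, almost no sideways force, jaws at 43 mm on the fins.
- **Bystanders:** I didn't touch any of them. The full scene view showed the ones in sight where they started.

**What disagreed**
- **Off-centre load:** the first hard push gave a 1.5 N·m moment with the load toward the -x end. A small sideways shift of the command brought it down to about 0.6 N·m. The tool now leans about 0.7°. I take that as turning in the grip, because the height did not change, but the camera cannot rule out a few tenths of a millimetre of gap at the +x end.
- **Sideways fit:** camera and gripper differed by 1–2 mm in y before the fit, so I took a value between. The upper half went onto the dowels with no sideways force.

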